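Fit the spacer sleeve to the inspection scope and set its focus

TASK

Take the blue spacer sleeve out of its wooden block by its wall, stand it upright on the square black pad and let go, then take it again round the outside and slide it over the scope's upright lens barrel, lowering it under control (no dropping) until it is fully home on the metal shoulder. Then turn the black focus knob so that its white pointer lines up with the green mark on the dial. Leave the other things on the bench where they are.

Things in the scene. Friction and masses are not known exactly. Their poses are not given: they have to be found in the camera images.
- sleeve: Blue plastic spacer sleeve, a plain tube open at both ends: outside diameter 60 mm, bore 44 mm, wall 8 mm, height 50 mm, about 100 g. Origin: centre of its lower rim; z along its axis, up. It starts upright in the pocket of the block, its top rim level with the block's top, so it can only be taken there by its wall: one finger in the bore, the other in the block's notch.
- block: Fixed wooden storage block, 106 mm (x) by 104 mm (y), 58 mm high. Origin: centre of its underside on the bench, z up. On the origin's axis a square pocket 64 mm wide and 50 mm deep (floor 8 mm above the bench), in which the sleeve stands. In the middle of its -x wall (21 mm thick) is a finger notch, 40 mm wide (along y), open to the outside and as deep as the pocket.
- pad: Fixed black rubber pad, 130 by 130 mm, 4 mm thick, flat on the bench; origin: centre of its underside. The sleeve is stood on it, to change the grip. Block and pad may change places.
- stand: Fixed inspection scope: white base 150 mm (x) by 250 mm (y), 50 mm high; origin: centre of its underside, z up. At (0, -60 mm) in its frame stands the dark lens barrel, at (0, +65 mm) the focus knob.
- shoulder (a point): Centre of the top face of the metal shoulder (68 mm diameter, 60 mm above the bench) on the lens barrel's axis. The upright barrel, 41.5 mm in diameter, rises 58 mm above this point; its top 6 mm taper to 33 mm. Fully home, the sleeve's lower rim lies on this face and the barrel stands 8 mm out of the sleeve.
- focus (a joint): Turning angle of the black focus knob in rad, about the vertical; grows anticlockwise seen from above; 0: pointer along the stand's +x. Stops at -1.9 and 1.9. Turns freely with light friction and stays where it is left.
- focus_grip (a point): Point on the knob's axis at the height to grip it (80 mm above the bench). The knob has a bar grip 44 mm long (along the pointer) and 13 mm wide, from 57 to 87 mm above the bench, over a round skirt 52 mm in diameter. Its x axis points along the bar to the pointer.
- focus_pointer (a point): Point 32 mm out from the knob's axis, just beyond the white pointer at one end of the bar grip; turns with the knob.
- index_mark (a point): Point 32 mm out from the knob's axis on the green mark of the dial around the knob. Pointer set: this point and the pointer's point coincide. The mark lies 0.5 to 1.5 rad anticlockwise of the pointer's start.
- vial: Bystander, loose: clear vial with red cap, 28 mm diameter, 65 mm high; origin: centre of its underside.
- reel: Bystander, loose: copper wire reel standing on its flange, 52 mm diameter, 50 mm high; origin: centre of its underside.
- tape: Bystander, loose: green tape roll lying flat, 84 mm diameter, 18 mm high; origin: centre of its underside.
- driver: Bystander, loose: orange-handled screwdriver, 160 mm long along its x, lying on the bench.
- jar: Bystander, loose: white jar with green lid, 48 mm diameter, 70 mm high; origin: centre of its underside.
- cap: Bystander, loose: black cap, 28 mm diameter, 12 mm high; origin: centre of its underside.
Mind the look-alikes: they are no part of the job. There is more than one size of the sleeve; the one meant has the size given above. There is more than one size of the pad; the job needs the smaller.

How it is judged:
By the outcome, as a careful person would: the job done as asked, in the order asked, and still so for the second after the job is handed in, with the robot touching nothing.
It also fails if it takes over 58 s, if anything falls off the work surface, if the arm or the gripper's body presses on something with over 40 N, if the wrist force passes 120 N, or if a joint passes its speed limit or range.

ROBOT

A 7-joint arm with a two-finger parallel gripper is mounted at the origin on the work surface. World frame = base frame: x ahead of the robot, y to its left, z up, the work surface at z = 0. Lengths are in m, angles in rad, forces in N, time in s.
With the tool pointing down it reaches from about 0.4 to 0.85 m from the base axis. Payload 4.5 kg.
Tool frame: the origin (TCP) lies midway between the tips of the shut fingers; the grasp point (between the pads) lies 19 mm behind it (tcp_to_grasp is the distance from the TCP to the grasp point, in m); y points along the fingers, z is the direction in which the jaws open and shut, and the axes are right-handed (so a half turn about y gives the same grasp; the last joint's range is limited). The gripper opens to 85 mm and grips with 20 to 120 N. Pads are 22 mm wide; open, the fingers measure 114 mm over their backs; the gripper's body (76 mm by 85 mm) begins 54 mm behind the grasp point. The pads swing forward as they close: fully open they stand 13 mm farther back than shut.
Start: joints at [1.342, 0.689, -0.195, 1.565, 0.157, 0.902, -0.215], TCP at [0.162, -0.604, 0.231] pointing down, gripper open.
Joint ranges: [-3.01, 3.01], [-0.46, 2.08], [-1.47, 1.51], [0.13, 2.56], [-1, 4.14], [0.04, 2.09], [-2.66, 2.66]. Speed limits (rad/s): [2.57, 2.57, 3.14, 3.14, 3.14, 3.14, 3.14].

INTERFACE

Orientations are given as a unit quaternion [x, y, z, w].
In Python, from bench import * gives the robot as it stands.
- The arm moves only by the tool move_arm, never from a script. Its argument "moves" is a list of rows, each a list of 7 numbers: the shift along the tool's x, y, z each as a share of 80 mm, from -1 to 1, then the turn, a rotation vector about the tool's x, y, z each as a share of 2 pi rad, from -1 to 1, then the opening, from 0 (shut) to 1 (fully open). A call has 1 to 12 rows; each row is the pose to reach, as a shift and turn from the pose commanded when the call began, along the tool's axes at that moment, turning the shorter way round; what a row does not reach only later rows make up. A row lasts 1/10 s, in which the tool goes at most 50 mm and 8.59 degrees, less where a joint would pass 70% of its speed; a pose out of reach is approached as far as the arm can. A call with a number of a shift or a turn outside -1 to 1 is refused whole. A call with a gripper value outside its range is refused whole. The fingers move at their own pace and stop on an object; "force" is the grip in N (left out, the last holds). Time passes only in rows, so rows that repeat a pose let the fingers close. It gives the time, the measured TCP pose, the force and the opening at its end, in the units of the state.
- sense(): the state, without advancing time (a new reading comes with each control period).
- grab_frame(name): name is "scene" or "top" or "wrist"; returns a dict with "pixels" (420x560x3 uint8, blue, green, red), "fx", "fy", "cx", "cy" (pixels), "k1" (the pictures are not rectified: a ray, as slopes to the right and down, at radius r is drawn at 1 + k1 r^2 times it, then the intrinsics apply), "R" (3x3) and "t" (3): a world point X has camera coordinates R X + t; the wrist camera has in their place "mount" (4x4, takes a point from camera to tool coordinates, whose origin is the TCP and whose axes are the tool frame's). Camera axes: x right, y down, z forward; pixel columns grow to the right and rows downward; lengths in m; the calibration is good to about 2 mm. A picture is of the moment at which its call begins: read the wrist's pose just before it. There is no depth.
- close_job(): hands the job in, once; it reports no verdict.
The state is a dict: "t": time; "qpos": joint angles; "joint_vel": joint speeds; "joint_torque": joint torques, N m; "tcp_pos": TCP position; "ee_rot": TCP orientation; "ft_force": force on the tool from outside, world axes, zero at the start; "moment": the same for the moment, N m; "finger_gap": finger opening in m.
Only numpy, scipy, OpenCV 4.12 (cv2) and the standard library are available. Lean on these libraries where they do the work, as an engineer would, in place of code of your own. Each camera call takes 0.05 s, during which the arm holds its last target. There are 200 camera calls.

## Working session

There is one attempt and no reset: what is moved stays moved. The work goes in short steps, Python scripts to look and compute and a tool call to move; the robot and the scene stay as the last step left them, time stands still between calls to the robot, and variables do not carry over. Pictures are saved under pics/ and viewed, about 8 in all and at most 12, crops included, and the job is handed in when it is done.

Besides the shell and the picture viewer there is one more tool, called after "Emit:" by a JSON object that holds its "fn" and its "kwargs". move_arm: Moves the arm, as the interface text tells. Shift numbers are shares of 80 mm and turn numbers shares of 2 pi rad, none past 1 either way. Its arguments: {"type":"object","properties":{"moves":{"type":"array"},"force":{"type":"number"}},"required":["moves"]}

```bash
mkdir -p pics; ls; python3 - <<'E'
from bench import *
import cv2,numpy as np
s=sense();print({k:np.round(v,3) for k,v in s.items()})
for n in("scene","top","wrist"):
    f=grab_frame(n);cv2.imwrite(f"pics/{n}0.png",f["pixels"]);print(n,{k:np.round(v,4).tolist() for k,v in f.items() if k!="pixels"})
E
```

```text
pics
{'t': np.float64(0.0), 'qpos': array([ 1.342,  0.69 , -0.195,  1.566,  0.157,  0.902, -0.215]), 'joint_vel': array([-0.   ,  0.   , -0.   ,  0.001,  0.   , -0.001, -0.001]), 'joint_torque': array([-0.0000e+00, -5.3962e+01, -1.2660e+00, -1.5855e+01,  9.0000e-03,
        1.0000e-02, -0.0000e+00]), 'tcp_pos': array([ 0.162, -0.603,  0.23 ]), 'ee_rot': array([-0.093,  0.702, -0.7  ,  0.093]), 'ft_force': array([-0.645,  0.088, -0.11 ]), 'moment': array([ 0.004, -0.017, -0.028]), 'finger_gap': np.float64(0.085)}
scene {'fx': 495.2377, 'fy': 495.2377, 'cx': 279.4652, 'cy': 204.6527, 'k1': -0.1618, 'R': [[0.2869, 0.9579, -0.0119], [0.8354, -0.2563, -0.4862], [-0.4688, 0.1295, -0.8738]], 't': [-0.0679, -0.4288, 1.6373]}
top {'fx': 396.4773, 'fy': 396.4773, 'cx': 279.7472, 'cy': 210.715, 'k1': -0.0236, 'R': [[-0.0069, -0.9998, 0.0198], [-0.9835, 0.0032, -0.1807], [0.1806, -0.0207, -0.9833]], 't': [-0.0868, 0.5218, 1.019]}
wrist {'fx': 293.9398, 'fy': 293.9398, 'cx': 284.9207, 'cy': 212.6647, 'k1': -0.0578, 'mount': [[-0.0005, 0.962, 0.2729, -0.0705], [-0.0, -0.2729, 0.962, -0.1428], [1.0, 0.0004, 0.0001, 0.0001], [0.0, 0.0, 0.0, 1.0]]}
```

View pics/top0.png

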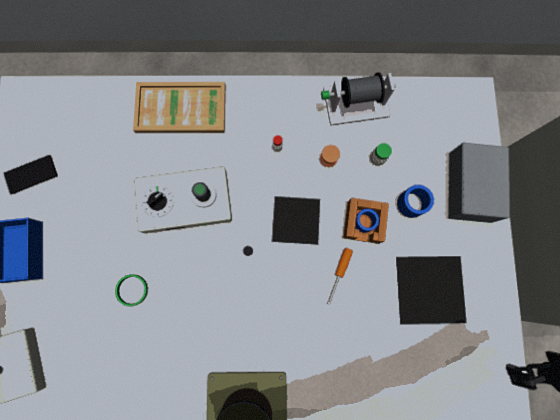

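View pics/scene0.png

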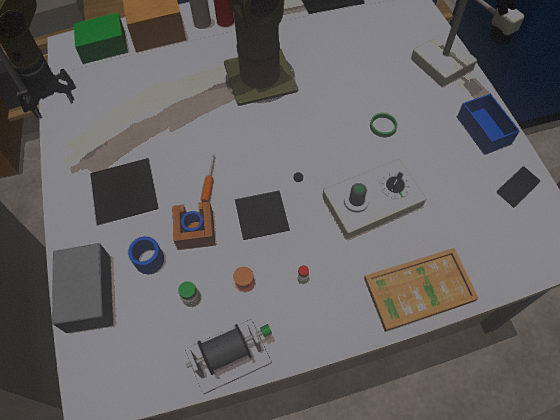

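Candidates in the top view:
- **Sleeve:** the blue ring in the wooden block at (368,220), or the loose, larger blue ring at (416,201). I choose the one in the block.
- **Pad:** the black square at (297,220), or the larger one at (431,290). I choose the smaller.
- **Scope:** the barrel is at (203,190) and the knob at (157,201). The motor-like device at (362,92) is not part of the job.

The scene view agrees with this: block (193,223), pad (262,214), barrel (358,190), knob (396,183).

```bash
cat > h.py <<'E'
import numpy as np,cv2
from scipy.spatial.transform import Rotation as Rot
def ext(f,s=None):
    if "R" in f: R,t=np.array(f["R"]),np.array(f["t"]); return R.T,-R.T@t
    M=np.array(f["mount"]);Rt=Rot.from_quat(s["ee_rot"]).as_matrix()
    return Rt@M[:3,:3],Rt@M[:3,3]+np.array(s["tcp_pos"])
def K(f): return np.array([[f["fx"],0,f["cx"]],[0,f["fy"],f["cy"]],[0,0,1.]])
def rays(f,px,s=None):
    u=cv2.undistortPoints(np.float64(px).reshape(-1,1,2),K(f),np.array([f["k1"],0,0,0.]))[:,0]
    A,c=ext(f,s); return c,np.c_[u,np.ones(len(u))]@A.T
def plane(f,px,z,s=None):
    c,d=rays(f,px,s); return c+d*((z-c[2])/d[:,2])[:,None]
def proj(f,X,s=None):
    A,c=ext(f,s);p=(np.atleast_2d(X)-c)@A;q=p[:,:2]/p[:,2:]
    q=q*(1+f["k1"]*(q**2).sum(1))[:,None]
    return q*[f["fx"],f["fy"]]+[f["cx"],f["cy"]]
def circ(P):
    P=np.asarray(P)[:,:2];a=np.linalg.lstsq(np.c_[2*P,np.ones(len(P))],(P**2).sum(1),rcond=None)[0]
    return a[:2],np.sqrt(a[2]+a[:2]@a[:2])
def conts(m,amin=60):
    return [c[:,0].astype(float) for c in cv2.findContours(m.astype(np.uint8)*255,cv2.RETR_EXTERNAL,cv2.CHAIN_APPROX_NONE)[0] if cv2.contourArea(c)>amin]
E
python3 - <<'E'
from bench import *
from h import *
print(np.round(sense()["t"],2))
fs={}
for n in("top","scene"):
    f=grab_frame(n);h=cv2.cvtColor(f["pixels"],cv2.COLOR_BGR2HSV);H,S,V=[h[...,i].astype(int) for i in range(3)]
    ms=dict(blue=((H>100)&(H<125)&(S>140)&(V>50),.058),wood=((H<18)&(S>110)&(V>60),.058),dark=((V<60),.004),white=((S<40)&(V>190),.05),green=((H>40)&(H<85)&(S>110),.05))
    for k,(m,z) in ms.items():
        for c in conts(m,8 if k=="green" else 80):
            P=plane(f,c,z)
            if not((P[:,0].mean()>.3)&(P[:,0].mean()<.8)&(abs(P[:,1].mean())<.45)):continue
            r=cv2.minAreaRect(np.float32(P[:,:2]*1000));cc,R=circ(P)
            print(n,k,"px",np.round(c.mean(0)),"rect",np.round(r[0]),np.round(r[1]),round(r[2],1),"circ",np.round(cc*1000,1),round(R*1000,1))
f=grab_frame("top");p=f["pixels"]
a=cv2.resize(p[180:260,250:450][:, :],None,fx=3,fy=3,interpolation=2);b=cv2.resize(p[160:240,120:245],None,fx=4,fy=4,interpolation=2)
b=cv2.resize(p[160:240,120:240],None,fx=5,fy=4.5,interpolation=2)[:360]
out=np.zeros((600,600,3),np.uint8);out[:240,:600]=a;out[240:600,:600]=b
cv2.imwrite("pics/c1.png",out)
E
```

```text
0.15
top blue px [367. 220.] rect [ 494. -322.] [60. 60.] 89.7 circ [ 494.5 -322.9] 29.5
top wood px [344. 262.] rect [ 383. -256.] [23. 76.] 67.9 circ [ 382.8 -255.5] 26.6
top wood px [367. 222.] rect [ 492. -322.] [103. 111.] 81.0 circ [ 495.1 -321.5] 58.0
top wood px [330. 156.] rect [ 673. -227.] [46. 62.] 62.7 circ [ 673.  -227.2] 27.2
top wood px [174. 127.] rect [761. 200.] [91. 26.] 89.9 circ [750.1 202. ] 27.6
top dark px [296. 220.] rect [ 503. -135.] [126. 126.] 86.2 circ [ 503.3 -135.2] 71.2
top dark px [157. 200.] rect [558. 254.] [50. 47.] 45.8 circ [557.7 254.7] 23.0
top dark px [405. 206.] rect [ 542. -446.] [78. 42.] 25.1 circ [ 547.7 -458.6] 31.9
top green px [131. 290.] rect [314. 298.] [80. 76.] 89.8 circ [314.5 297.1] 39.0
top green px [199. 189.] rect [582. 129.] [23. 22.] 1.6 circ [581.7 128.8] 11.5
top green px [383. 151.] rect [ 690. -379.] [39. 44.] 44.6 circ [ 689.7 -378.7] 20.9
scene blue px [191. 221.] rect [ 499. -323.] [55. 56.] 34.4 circ [ 498.5 -322.5] 27.5
scene wood px [243. 281.] rect [ 697. -231.] [47. 65.] 83.6 circ [ 696.  -230.7] 26.7
scene wood px [192. 222.] rect [ 498. -322.] [102. 105.] 81.1 circ [ 497.8 -322. ] 52.1
scene wood px [207. 188.] rect [ 412. -261.] [23. 79.] 67.8 circ [ 411.6 -261.1] 27.6
scene dark px [261. 215.] rect [ 507. -134.] [129. 129.] 86.0 circ [ 507.5 -133.9] 72.5
scene dark px [357. 196.] rect [531. 142.] [41. 60.] 58.6 circ [531.1 142.4] 24.0
scene dark px [396. 183.] rect [519. 266.] [47. 67.] 67.1 circ [522.4 266. ] 26.9
scene green px [186. 289.] rect [ 681. -375.] [38. 40.] 77.6 circ [ 680.3 -375.5] 19.6
scene green px [383. 125.] rect [342. 296.] [76. 72.] 66.4 circ [339.5 296.7] 37.4
```

View pics/c1.png

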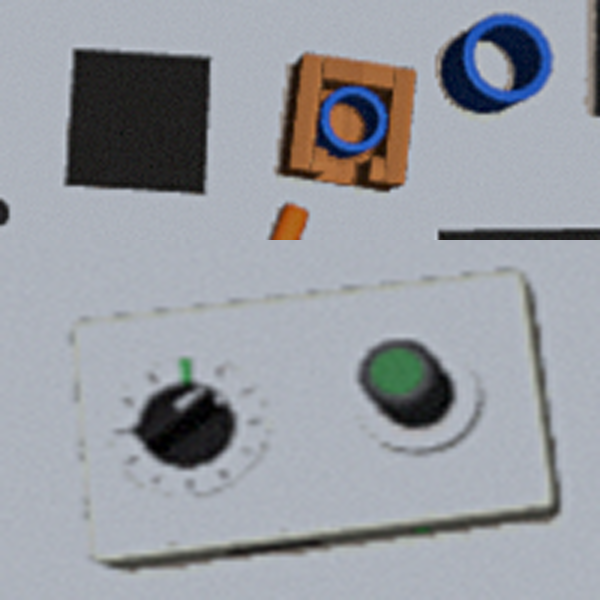

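The crop confirms the ring in the block has the smaller size and that the notch faces the bottom (-x). The knob pointer and green mark show at crop (200,395) and (185,370), and the barrel top is the green disc at (400,372). Next I plan the approach.

```bash
cat >> h.py <<'E'
def down(phi):
    "tool pointing down with jaw axis z at world angle phi"
    z=np.array([np.cos(phi),np.sin(phi),0]);y=np.array([0,0,-1.]);return np.c_[np.cross(y,z),y,z]
def go(s,tcp,phi=None):
    R0=Rot.from_quat(s["ee_rot"]).as_matrix();d=R0.T@(np.array(tcp)-s["tcp_pos"])/.08
    rv=np.zeros(3)
    if phi is not None: rv=Rot.from_matrix(R0.T@down(phi)).as_rotvec()/(2*np.pi)
    print("shift",np.round(d,3),"turn",np.round(rv,4))
E
python3 - <<'E'
from bench import *
from h import *
s=sense();R=Rot.from_quat(s["ee_rot"]).as_matrix();print(np.round(R,3))
b=np.array([.496,-.322]);th=np.radians(-9);ux=np.array([np.cos(th),np.sin(th)])
g=b-.026*ux
print(g);go(s,[*g,.20],th);go(s,[*g,.20],th+np.pi)
f=grab_frame("top")
c=np.array([[75,322],[525,270],[555,510],[95,562]],float);c=np.c_[120+c[:,0]/5,160+(c[:,1]-240)/4.5]
P=plane(f,c,.05)[:,:2];print("stand",np.round(P,3),P.mean(0))
for n,p in(("barrel",[[199.5,189]]),):
    g2=grab_frame("scene");print(plane(f,p,.118),plane(g2,[[358.5,186]],.118))
E
```

```text
[[-0.966 -0.     0.26 ]
 [-0.26   0.001 -0.966]
 [ 0.    -1.    -0.001]]
[ 0.4703201 -0.3179327]
shift [-4.645  0.389 -2.444] turn [ 1.000e-04 -1.832e-01 -0.000e+00]
shift [-4.645  0.389 -2.444] turn [1.000e-04 3.168e-01 1.000e-04]
stand [[0.612 0.303]
 [0.644 0.06 ]
 [0.496 0.041]
 [0.466 0.284]] [0.55464919 0.17204635]
[[0.56509904 0.11476266 0.118     ]] [[0.56045789 0.11982932 0.118     ]]
```

Emit:
{"fn": "move_arm", "kwargs": {"moves": [[-0.5,0,-0.26,0,0,0,1],[-1,0,-0.52,0,0,0,1],[-1,0,-0.52,0,0,0,1]], "force": 40}}

```text
t: 0.7
tcp_pos: [0.2364, -0.5372, 0.2316]
ee_rot: [-0.095, 0.702, -0.699, 0.099]
ft_force: [1.0, -0.4, 1.2]
finger_gap: 0.0854
```

Emit:
{"fn": "move_arm", "kwargs": {"moves": [[-0.5,0,-0.26,0,0,0,1],[-1,0,-0.52,0,0,0,1],[-1,0,-0.52,0,0,0,1]]}}

```text
t: 1.0
tcp_pos: [0.3026, -0.4759, 0.2317]
ee_rot: [-0.095, 0.701, -0.699, 0.099]
ft_force: [0.4, -0.0, -0.2]
finger_gap: 0.0854
```

Emit:
{"fn": "move_arm", "kwargs": {"moves": [[-0.5,0,-0.26,0,0,0,0.4],[-1,0,-0.52,0,0,0,0.4],[-1,0,-0.52,0,0,0,0.4]]}}

```text
t: 1.3
tcp_pos: [0.3687, -0.4147, 0.2317]
ee_rot: [-0.095, 0.701, -0.699, 0.099]
ft_force: [0.2, 0.4, 0.0]
finger_gap: 0.0435
```

Emit:
{"fn": "move_arm", "kwargs": {"moves": [[-0.5,0,-0.26,0,0,0,0.35],[-1,0,-0.52,0,0,0,0.35],[-1,0,-0.52,0,0,0,0.35]]}}

```text
t: 1.6
tcp_pos: [0.4349, -0.3533, 0.2317]
ee_rot: [-0.095, 0.702, -0.699, 0.099]
ft_force: [0.0, 0.2, 0.1]
finger_gap: 0.0301
```

Emit:
{"fn": "move_arm", "kwargs": {"moves": [[-0.3,0,-0.1,0,-0.023,0,0.35],[-0.6,0,-0.25,0,-0.046,0,0.35],[-0.645,0,-0.364,0,-0.069,0,0.35],[-0.645,0,-0.364,0,-0.092,0,0.35],[-0.645,0,-0.364,0,-0.115,0,0.35],[-0.645,0,-0.364,0,-0.138,0,0.35],[-0.645,0,-0.364,0,-0.161,0,0.35],[-0.645,0,-0.364,0,-0.183,0,0.35],[-0.645,0,-0.364,0,-0.183,0,0.35],[-0.645,0,-0.364,0,-0.183,0,0.35]]}}

```text
t: 2.6
tcp_pos: [0.4702, -0.3186, 0.2313]
ee_rot: [-0.458, 0.539, -0.539, 0.458]
ft_force: [-0.0, -0.2, -0.0]
finger_gap: 0.0301
```

```bash
python3 - <<'E'
from bench import *
from h import *
s=sense();print(s["t"],np.round(s["tcp_pos"],4),np.round(s["qpos"],2),s["finger_gap"],np.round(Rot.from_quat(s["ee_rot"]).as_matrix(),3).tolist())
f=grab_frame("wrist");cv2.imwrite("pics/w1.png",f["pixels"])
h=cv2.cvtColor(f["pixels"],cv2.COLOR_BGR2HSV);H,S,V=[h[...,i].astype(int) for i in range(3)]
for k,m in dict(blue=(H>100)&(H<125)&(S>140)&(V>50),wood=(H<18)&(S>110)&(V>60)).items():
    for c in conts(m,800):
        P=plane(f,c,.058,s);r=cv2.minAreaRect(np.float32(P[:,:2]*1000));cc,R=circ(P)
        print(k,np.round(c.mean(0)),c.min(0),c.max(0),np.round(r[0],1),np.round(r[1],1),round(r[2],1),np.round(cc*1000,1),R*1000)
print(proj(f,[s["tcp_pos"]],s))
E
```

```text
2.6 [ 0.4702 -0.3186  0.2313] [ 0.8   0.64 -0.49  1.73  0.38  0.86 -0.02] 0.030056836573039612 [[-0.161, 0.0, 0.987], [-0.987, 0.0, -0.161], [-0.0, -1.0, 0.0]]
blue [310. 195.] [285. 169.] [336. 220.] [ 499.4 -323.2] [57.4 56.4] 80.9 [ 499.2 -323.4] 28.46705015786471
wood [310. 193.] [263. 147.] [359. 238.] [ 499.6 -322.3] [102.2 103.6] 81.0 [ 500.3 -321.8] 50.16765060314609
wood [208. 153.] [175. 139.] [241. 169.] [ 397.8 -260.7] [20.7 71.7] 67.9 [ 398.1 -261. ] 24.9891947203117
wood [463.  84.] [430.  58.] [494. 108.] [ 670.  -231.5] [47.3 68.5] 87.3 [ 670.4 -232.7] 29.240089743538288
[[282.39191526 265.14851018]]
```

View pics/w1.png

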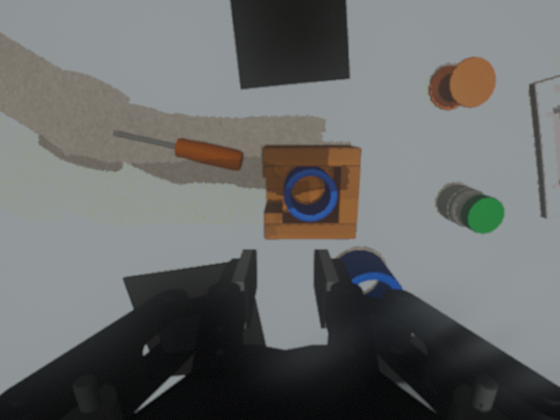

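The wrist view shows the sleeve ring at (310,195) in the block, with the notch facing the left finger. It puts the block at about (0.499, -0.3225), turned -9°. Going down now.

Emit:
{"fn": "move_arm", "kwargs": {"moves": [[-0.01,0.5,0.033,0,0,0,0.35],[-0.01,1,0.033,0,0,0,0.35],[-0.01,1,0.033,0,0,0,0.35]]}}

```text
t: 2.95
tcp_pos: [0.4697, -0.3165, 0.1472]
ee_rot: [-0.46, 0.541, -0.535, 0.457]
ft_force: [0.2, 0.3, -1.3]
finger_gap: 0.0298
```

Emit:
{"fn": "move_arm", "kwargs": {"moves": [[0,0.4,0,0,0,0,0.35],[0,0.8,0,0,0,0,0.35],[0,0.8,0,0,0,0,0.35]]}}

```text
t: 3.25
tcp_pos: [0.4715, -0.3172, 0.0858]
ee_rot: [-0.46, 0.54, -0.537, 0.458]
ft_force: [-1.5, 0.9, -0.2]
finger_gap: 0.0301
```

```bash
python3 - <<'E'
from bench import *
from h import *
s=sense();print(np.round(s["tcp_pos"],4))
f=grab_frame("wrist");cv2.imwrite("pics/w2.png",f["pixels"])
h=cv2.cvtColor(f["pixels"],cv2.COLOR_BGR2HSV);H,S,V=[h[...,i].astype(int) for i in range(3)]
for k,m in dict(blue=(H>100)&(H<125)&(S>140)&(V>50),wood=(H<18)&(S>110)&(V>60)).items():
    for c in conts(m,1500):
        P=plane(f,c,.058,s);r=cv2.minAreaRect(np.float32(P[:,:2]*1000));cc,R=circ(P)
        print(k,np.round(c.mean(0)),np.round(r[0],1),np.round(r[1],1),round(r[2],1),np.round(cc*1000,1),R*1000)
E
```

```text
[ 0.4715 -0.3172  0.0858]
blue [325. 245.] [ 499.1 -321.3] [55.9 57.8] 88.8 [ 499.  -320.7] 23.502365883769833
wood [324. 233.] [ 499.9 -321.2] [103.4 104.9] 81.2 [ 499.5 -319. ] 49.40169196570882
wood [159. 171.] [ 405.7 -259.5] [20.2 68.3] 68.0 [ 406.1 -260.1] 23.82487293925885
wood [542.  68.] [ 630.1 -235.6] [24.2 37.9] 1.5 [ 633.3 -235.5] 14.335014673924565
```

View pics/w2.png

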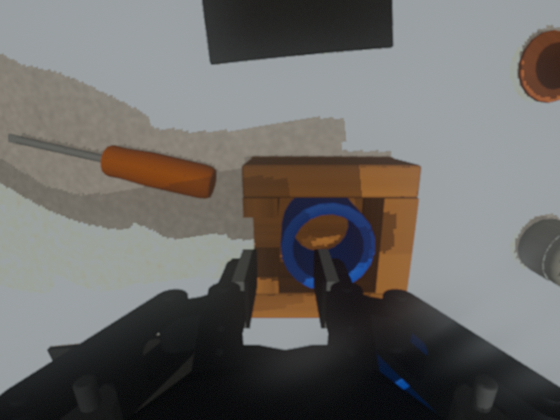

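The fingers straddle the near wall: the right finger, at (322,285), is over the bore and the left, at (243,285), is over the notch. Descending and gripping.

Emit:
{"fn": "move_arm", "kwargs": {"moves": [[0,0.25,0.01,0,0,0,0.35],[0,0.5,0.01,0,0,0,0.35],[0,0.75,0.01,0,0,0,0.35],[0,0.75,0.01,0,0,0,0.35],[0,0.75,0.01,0,0,0,0.35]]}}

```text
t: 3.8
tcp_pos: [0.4753, -0.3186, 0.0293]
ee_rot: [0.459, -0.537, 0.539, -0.459]
ft_force: [0.1, 0.3, 0.6]
finger_gap: 0.0299
```

Emit:
{"fn": "move_arm", "kwargs": {"moves": [[0,0,0,0,0,0,0.2],[0,0,0,0,0,0,0.1],[0,0,0,0,0,0,0],[0,0,0,0,0,0,0],[0,0,0,0,0,0,0],[0,0,0,0,0,0,0]], "force": 40}}

```text
t: 4.4
tcp_pos: [0.4748, -0.3187, 0.0292]
ee_rot: [0.459, -0.537, 0.539, -0.459]
ft_force: [-0.4, 0.1, 7.0]
finger_gap: 0.0091
```

Gripped, with a gap of 9 mm. Lifting straight up.

Emit:
{"fn": "move_arm", "kwargs": {"moves": [[0,-0.1,0,0,0,0,0],[0,-0.3,0,0,0,0,0],[0,-0.5,0,0,0,0,0],[0,-0.75,0,0,0,0,0],[0,-1,0,0,0,0,0],[0,-1,0,0,0,0,0]]}}

```text
t: 5.0
tcp_pos: [0.4758, -0.3188, 0.1104]
ee_rot: [0.458, -0.536, 0.54, -0.46]
ft_force: [1.6, -0.9, -1.2]
finger_gap: 0.0092
```

```bash
python3 - <<'E'
from bench import *
from h import *
s=sense();print(np.round(s["tcp_pos"],4),s["finger_gap"],np.round(s["ft_force"],1),np.round(s["moment"],2))
f=grab_frame("wrist");g=grab_frame("scene")
cv2.imwrite("pics/w3.png",np.hstack([cv2.resize(f["pixels"],(400,300)),cv2.resize(g["pixels"][140:290,120:320],(400,300))]))
for phi in(-9,):
  th=np.radians(-9);c=np.array([.505,-.1345]);go(s,[*(c-.026*np.array([np.cos(th),np.sin(th)])),s["tcp_pos"][2]],th)
for nm,ff in(("top",grab_frame("top")),("scene",g)):
    m=ff["pixels"].max(2)<60
    for cc in conts(m,800):
        P=plane(ff,cc,.004);r=cv2.minAreaRect(np.float32(P[:,:2]*1000))
        if abs(r[1][0]-128)<12: print(nm,np.round(r[0],1),r[2])
E
```

```text
[ 0.4758 -0.3188  0.1104] 0.009199294638094073 [ 1.6 -0.9 -1.2] [-0.03 -0.06 -0.04]
shift [-2.333 -0.006 -0.328] turn [-0.0009 -0.0002  0.0003]
top [ 503.3 -135. ] 86.01557159423828
scene [ 507.4 -133.7] 85.92794036865234
```

View pics/w3.png

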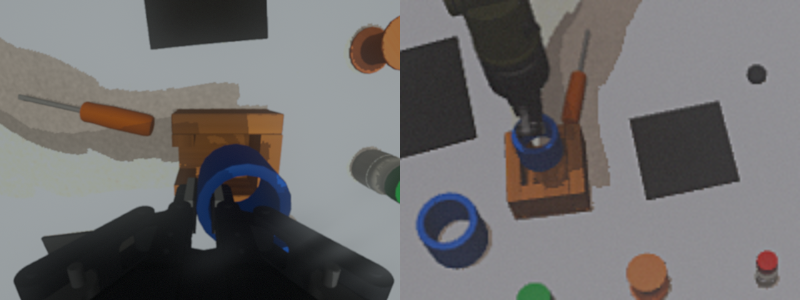

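The sleeve is held upright above the block: ring at (243,195) on the left and (538,150) on the right. Now carrying it to the small pad.

Emit:
{"fn": "move_arm", "kwargs": {"moves": [[-0.33,0,-0.05,0,0,0,0],[-0.67,0,-0.1,0,0,0,0],[-1,0,-0.14,0,0,0,0]]}}

```text
t: 5.45
tcp_pos: [0.4745, -0.2361, 0.1062]
ee_rot: [-0.459, 0.539, -0.537, 0.458]
ft_force: [0.7, 0.3, -1.7]
finger_gap: 0.0096
```

Emit:
{"fn": "move_arm", "kwargs": {"moves": [[-0.4,0,-0.05,0,0,0,0],[-0.8,0,-0.1,0,0,0,0],[-1,0,-0.14,0,0,0,0]]}}

```text
t: 5.75
tcp_pos: [0.4768, -0.1526, 0.1065]
ee_rot: [-0.46, 0.538, -0.536, 0.46]
ft_force: [0.3, 0.0, -2.3]
finger_gap: 0.0096
```

Emit:
{"fn": "move_arm", "kwargs": {"moves": [[-0.2,0,-0.05,0,0,0,0],[-0.333,0,-0.05,0,0,0,0],[-0.333,0.4,-0.05,0,0,0,0],[-0.333,0.7,-0.05,0,0,0,0],[-0.333,0.9,-0.05,0,0,0,0],[-0.333,1,-0.05,0,0,0,0],[-0.333,1,-0.05,0,0,0,0],[-0.333,1,-0.05,0,0,0,0]]}}

```text
t: 6.55
tcp_pos: [0.4775, -0.1297, 0.0273]
ee_rot: [0.459, -0.538, 0.538, -0.459]
ft_force: [0.5, 0.1, -0.8]
finger_gap: 0.0099
```

Emit:
{"fn": "move_arm", "kwargs": {"moves": [[0,0.0125,0,0,0,0,0],[0,0.02,0,0,0,0,0],[0,0.02,0,0,0,0,0]]}}

```text
t: 6.85
tcp_pos: [0.4775, -0.1296, 0.0259]
ee_rot: [0.459, -0.538, 0.538, -0.459]
ft_force: [0.3, 0.8, -1.2]
finger_gap: 0.0095
```

Emit:
{"fn": "move_arm", "kwargs": {"moves": [[0,0.0125,0,0,0,0,0],[0,0.0125,0,0,0,0,0],[0,0.0125,0,0,0,0,0]]}}

```text
t: 7.15
tcp_pos: [0.4775, -0.1296, 0.0252]
ee_rot: [0.459, -0.538, 0.538, -0.459]
ft_force: [-0.7, -0.3, 6.3]
finger_gap: 0.0096
```

```bash
python3 - <<'E'
from bench import *
from h import *
s=sense();print(np.round(s["tcp_pos"],4),s["finger_gap"],np.round(s["ft_force"],1))
f=grab_frame("wrist");g=grab_frame("scene")
cv2.imwrite("pics/w4.png",np.hstack([cv2.resize(f["pixels"],(400,300)),cv2.resize(g["pixels"][140:290,160:360],(400,300))]))
E
```

```text
[ 0.4775 -0.1296  0.0252] 0.009555520864000872 [-0.7 -0.3  6.3]
```

View pics/w4.png

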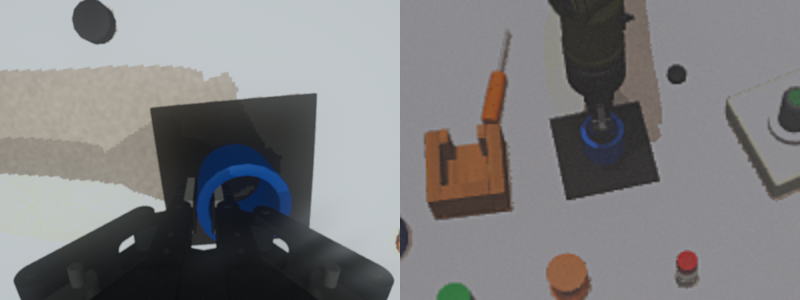

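The sleeve stands on the pad, with contact at the expected height and 6 N of force. Releasing and rising.

Emit:
{"fn": "move_arm", "kwargs": {"moves": [[0,0,0,0,0,0,0.15],[0,0,0,0,0,0,0.27],[0,0,0,0,0,0,0.32],[0,0,0,0,0,0,0.32],[0,-0.3,0,0,0,0,0.32],[0,-0.7,0,0,0,0,0.32],[0,-1,0,0,0,0,0.32],[0,-1,0,0,0,0,0.5]]}}

```text
t: 8.05
tcp_pos: [0.479, -0.1299, 0.1072]
ee_rot: [0.458, -0.537, 0.539, -0.46]
ft_force: [0.1, -0.1, 0.5]
finger_gap: 0.0409
```

Emit:
{"fn": "move_arm", "kwargs": {"moves": [[0,-0.4,0,0,0,0,1],[0,-0.8,0,0,0,0,1],[0,-1,0,0,0,0,1],[0,-1,0,0,0,0,1],[0,-1,0,0,0,0,1]]}}

```text
t: 8.55
tcp_pos: [0.4768, -0.1296, 0.1839]
ee_rot: [-0.459, 0.538, -0.538, 0.459]
ft_force: [0.5, 0.7, -0.3]
finger_gap: 0.0857
```

```bash
python3 - <<'E'
from bench import *
from h import *
s=sense();print(s["t"],np.round(s["tcp_pos"],4),s["finger_gap"],np.round(Rot.from_quat(s["ee_rot"]).as_matrix()[:,2],3))
for n in("wrist","top","scene"):
    f=grab_frame(n);h=cv2.cvtColor(f["pixels"],cv2.COLOR_BGR2HSV);H,S,V=[h[...,i].astype(int) for i in range(3)]
    # bright rim only
    for k,m in dict(blue=(H>100)&(H<125)&(S>140)&(V>50),rim=(H>100)&(H<125)&(S>140)&(V>130)).items():
      for c in conts(m,150):
        P=plane(f,c,.054,s);cc,R=circ(P)
        if np.hypot(*(cc-[.505,-.134]))<.06: r=cv2.minAreaRect(np.float32(P[:,:2]*1000));print(n,k,np.round(c.mean(0)),np.round(cc*1000,1),round(R*1000,1),np.round(r[0],1),np.round(r[1],1),np.percentile(V[m],[10,50,90]))
    if n=="wrist": cv2.imwrite("pics/w5.png",f["pixels"])
E
```

```text
8.55 [ 0.4768 -0.1296  0.1839] 0.08567838359884596 [ 0.987 -0.158 -0.001]
wrist blue [311. 201.] [ 503.5 -131. ] 30.4 [ 503.3 -131.6] [60.6 61.7] [ 53.   84.  137.4]
wrist rim [319. 223.] [ 504.3 -136. ] 23.8 [ 507.9 -152.7] [50.7 17. ] [133.  145.5 151. ]
```

View pics/w5.png

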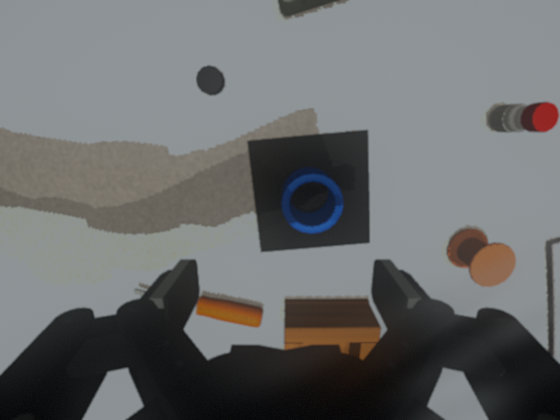

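The sleeve stands alone on the pad, ring at (312,202), with the fingers clear of it. Regrasping round the outside.

Emit:
{"fn": "move_arm", "kwargs": {"moves": [[-0.016,0,0.331,0,0,0,1],[-0.016,0.4,0.331,0,0,0,1],[-0.016,0.8,0.331,0,0,0,1],[-0.016,1,0.331,0,0,0,1]]}}

```text
t: 9.1
tcp_pos: [0.5018, -0.1321, 0.1015]
ee_rot: [-0.46, 0.539, -0.537, 0.458]
ft_force: [0.1, -0.3, 0.2]
finger_gap: 0.085
```

Emit:
{"fn": "move_arm", "kwargs": {"moves": [[0,0.3,0,0,0,0,1],[0,0.6,0,0,0,0,1],[0,0.9,0,0,0,0,1],[0,1,0,0,0,0,1],[0,1.0,0,0,0,0,1],[0,1.0,0,0,0,0,1]]}}

```text
t: 9.7
tcp_pos: [0.5038, -0.1323, 0.025]
ee_rot: [0.459, -0.538, 0.538, -0.459]
ft_force: [-0.2, 0.2, -0.8]
finger_gap: 0.0853
```

Emit:
{"fn": "move_arm", "kwargs": {"moves": [[0,0.12,0,0,0,0,1],[0,0.12,0,0,0,0,0.85],[0,0.12,0,0,0,0,0.75],[0,0.12,0,0,0,0,0.65],[0,0.12,0,0,0,0,0.6],[0,0.12,0,0,0,0,0.6],[0,0.12,0,0,0,0,0.6]], "force": 40}}

```text
t: 10.4
tcp_pos: [0.5036, -0.1325, 0.0157]
ee_rot: [0.459, -0.538, 0.538, -0.459]
ft_force: [-1.4, 0.3, 5.5]
finger_gap: 0.0601
```

Gripped at 60.1 mm. Lifting, then carrying to a viewpoint next to the scope.

Emit:
{"fn": "move_arm", "kwargs": {"moves": [[0,-0.1,0,0,0,0,0.6],[0,-0.4,0,0,0,0,0.6],[0,-0.8,0,0,0,0,0.6],[0,-1,0,0,0,0,0.6]]}}

```text
t: 10.8
tcp_pos: [0.5045, -0.1326, 0.0974]
ee_rot: [0.458, -0.537, 0.539, -0.46]
ft_force: [1.0, -0.9, -1.8]
finger_gap: 0.0596
```

Emit:
{"fn": "move_arm", "kwargs": {"moves": [[-0.2,-0.5,0.2,0,0,0,0.6],[-0.6,-1,0.5,0,0,0,0.6],[-1,-1,0.8,0,0,0,0.6]]}}

```text
t: 11.1
tcp_pos: [0.5818, -0.0648, 0.18]
ee_rot: [0.456, -0.537, 0.541, -0.459]
ft_force: [2.5, 0.3, -0.2]
finger_gap: 0.0601
```

Emit:
{"fn": "move_arm", "kwargs": {"moves": [[-0.5,-0.1,0,0,0,0,0.6],[-1,-0.1,0.1,0,0,0,0.6],[-1,-0.1,0.1,0,0,0,0.6],[-1,-0.1,0.1,0,0,0,0.6],[-1,-0.1,0.1,0,0,0,0.6]]}}

```text
t: 11.6
tcp_pos: [0.5993, 0.0126, 0.1829]
ee_rot: [0.459, -0.538, 0.538, -0.458]
ft_force: [0.0, 0.5, -0.9]
finger_gap: 0.06
```

```bash
python3 - <<'E'
from bench import *
from h import *
s=sense();print(s["t"],np.round(s["tcp_pos"],4),s["finger_gap"],np.round(s["joint_vel"],3).max(),np.round(Rot.from_quat(s["ee_rot"]).as_matrix(),3).tolist())
f=grab_frame("wrist");cv2.imwrite("pics/w6.png",f["pixels"])
h=cv2.cvtColor(f["pixels"],cv2.COLOR_BGR2HSV);H,S,V=[h[...,i].astype(int) for i in range(3)]
m=(H>40)&(H<85)&(S>80)
for c in conts(m,10):
    P=plane(f,c,.118,s);cc,R=circ(P);print("green",np.round(c.mean(0),1),np.round(cc*1000,1),R*1000)
zt=s["tcp_pos"][2]-.0117+.05
for c in conts((H>100)&(H<125)&(S>140)&(V>50),300):
    P=plane(f,c,zt,s);cc,R=circ(P);print("blue",np.round(c.mean(0),1),np.round(cc*1000,1),R*1000)
E
```

```text
11.6 [0.5993 0.0126 0.1829] 0.06003578680958474 0.014 [[-0.159, -0.001, 0.987], [-0.987, -0.002, -0.159], [0.002, -1.0, -0.001]]
green [482.   66.5] [748.4 102.5] 2.1584732259725357
green [212.  85.] [568.3 117.1] 12.618352896662993
green [505.8  72.2] [765.1  99.6] 23.15842034237905
blue [281.  292.4] [600.8  15.5] 27.567459985044877
```

View pics/w6.png

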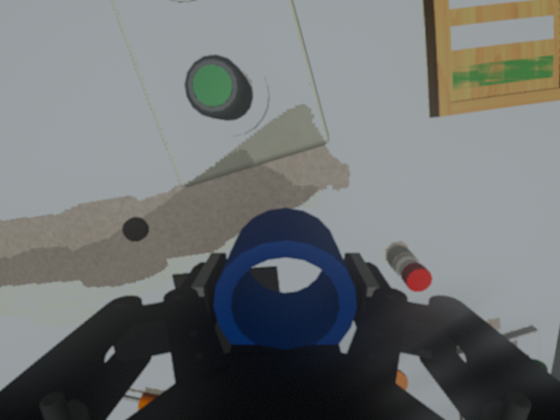

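The barrel top is the green disc at (212,85), and the sleeve hangs level in the jaws with its rim at (285,300). I'll move closer so the camera is nearly above the barrel, then measure both.

Emit:
{"fn": "move_arm", "kwargs": {"moves": [[-0.25,0,-0.25,0,0,0,0.6],[-0.46,0,-0.467,0,0,0,0.6],[-0.46,0,-0.467,0,0,0,0.6],[-0.46,0,-0.467,0,0,0,0.6]]}}

```text
t: 12.05
tcp_pos: [0.5687, 0.0553, 0.1832]
ee_rot: [0.459, -0.538, 0.538, -0.458]
ft_force: [0.0, -0.4, -1.5]
finger_gap: 0.0597
```

```bash
python3 - <<'E'
from bench import *
from h import *
s=sense();print(s["t"],np.round(s["tcp_pos"],4))
f=grab_frame("wrist");cv2.imwrite("pics/w7.png",f["pixels"])
h=cv2.cvtColor(f["pixels"],cv2.COLOR_BGR2HSV);H,S,V=[h[...,i].astype(int) for i in range(3)]
for c in conts((H>40)&(H<85)&(S>80),10):
    P=plane(f,c,.118,s);cc,R=circ(P);print("green",np.round(c.mean(0),1),np.round(cc*1000,1),R*1000)
print("col285",V[205:350:2,285].tolist());print("row320",V[322,205:370:2].tolist())
zt=s["tcp_pos"][2]+.0383
for n,r in(("outer",.03),("bore",.022)):
    a=np.radians([0,90,180,270]);print(n,np.round(proj(f,[[s["tcp_pos"][0]+r*np.cos(t),s["tcp_pos"][1]+r*np.sin(t),zt] for t in a],s),1).tolist())
for n,z in(("top",.118),("scene",.118)):
    g=grab_frame(n);h=cv2.cvtColor(g["pixels"],cv2.COLOR_BGR2HSV);m=(h[...,0]>40)&(h[...,0]<85)&(h[...,1]>60)
    for c in conts(m,5):
        cc=plane(g,c,z)[:,:2].mean(0)
        if np.hypot(*(cc-[.565,.117]))<.04: print(n,np.round(c.mean(0),1),np.round(cc*1000,1))
E
```

```text
12.05 [0.5687 0.0553 0.1832]
green [268.8 142.8] [568.5 116.8] 12.723543135779689
green [502.  121.4] [732.4 107.6] 2.028522042648278
green [540.8 110.4] [762.8 110.6] 11.37262802569397
green [547.2   0.8] [766.  183.4] 5.083217440646881
green [505.1   2.9] [735.8 185.6] 12.333685917841942
green [15.8 16.9] [411.  235.6] 13.038833411663893
col285 [85, 80, 61, 61, 60, 61, 60, 60, 61, 60, 61, 62, 62, 62, 62, 61, 61, 68, 91, 94, 92, 91, 91, 91, 89, 86, 120, 156, 157, 155, 155, 156, 155, 155, 156, 155, 156, 156, 156, 156, 155, 156, 156, 151, 89, 59, 59, 59, 60, 58, 58, 58, 57, 58, 58, 57, 56, 56, 56, 56, 57, 56, 55, 55, 55, 55, 55, 53, 55, 53, 54, 54, 40]
row320 [19, 21, 21, 19, 21, 21, 59, 83, 84, 85, 84, 85, 85, 84, 81, 63, 50, 49, 48, 50, 50, 51, 51, 51, 52, 52, 53, 54, 53, 53, 55, 55, 55, 54, 54, 56, 54, 55, 56, 55, 57, 55, 56, 56, 57, 58, 58, 58, 56, 57, 57, 57, 56, 55, 56, 57, 56, 57, 55, 55, 56, 55, 55, 54, 56, 70, 85, 85, 85, 84, 83, 84, 83, 92, 121, 62, 30, 34, 36, 34, 35, 36, 37]
outer [[354.6, 296.3], [268.8, 238.9], [210.4, 316.1], [292.6, 364.4]]
bore [[335.1, 299.1], [272.4, 258.0], [229.1, 313.7], [289.8, 349.9]]
scene [358.8 188.2] [567.  118.1]
```

View pics/w7.png

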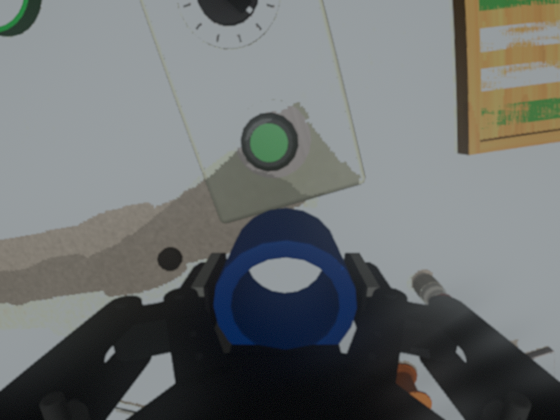

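The barrel is at (269,143), giving (0.5684, 0.117), and the scene camera agrees. The sleeve rim edges lie within 0.5 mm of where a TCP-centred ring would be. Moving over the barrel and lowering to just above it.

Emit:
{"fn": "move_arm", "kwargs": {"moves": [[-0.4,0,-0.07,0,0,0,0.6],[-0.76,0,-0.128,0,0,0,0.6],[-0.76,0.3,-0.128,0,0,0,0.6],[-0.76,0.6,-0.128,0,0,0,0.6],[-0.76,0.63,-0.128,0,0,0,0.6],[-0.76,0.63,-0.128,0,0,0,0.6]]}}

```text
t: 12.8
tcp_pos: [0.5684, 0.1171, 0.1323]
ee_rot: [0.459, -0.538, 0.538, -0.458]
ft_force: [-0.2, -0.6, -0.2]
finger_gap: 0.0598
```

```bash
python3 - <<'E'
from bench import *
from h import *
s=sense();print(s["t"],np.round(s["tcp_pos"],4),np.round(s["ft_force"],1));go(s,[.5684,.117,s["tcp_pos"][2]])
E
```

```text
12.8 [0.5684 0.1171 0.1323] [-0.2 -0.6 -0.2]
shift [0.001 0.    0.   ] turn [0. 0. 0.]
```

Emit:
{"fn": "move_arm", "kwargs": {"moves": [[0,0.03,0,0,0,0,0.6],[0,0.06,0,0,0,0,0.6],[0,0.08,0,0,0,0,0.6],[0,0.08,0,0,0,0,0.6]]}}

```text
t: 13.2
tcp_pos: [0.5684, 0.118, 0.1265]
ee_rot: [0.459, -0.538, 0.538, -0.459]
ft_force: [0.9, 0.9, -0.5]
finger_gap: 0.0602
```

Emit:
{"fn": "move_arm", "kwargs": {"moves": [[0,0.03,0,0,0,0,0.6],[0,0.06,0,0,0,0,0.6],[0,0.06,0,0,0,0,0.6]]}}

```text
t: 13.5
tcp_pos: [0.568, 0.1181, 0.1211]
ee_rot: [-0.459, 0.538, -0.538, 0.459]
ft_force: [0.3, -0.1, -1.1]
finger_gap: 0.0599
```

The rim is past the taper with no contact force. Continuing slowly.

Emit:
{"fn": "move_arm", "kwargs": {"moves": [[0,0.06,0,0,0,0,0.6],[0,0.12,0,0,0,0,0.6],[0,0.18,0,0,0,0,0.6],[0,0.18,0,0,0,0,0.6]]}}

```text
t: 13.9
tcp_pos: [0.5677, 0.1179, 0.1061]
ee_rot: [-0.46, 0.538, -0.538, 0.458]
ft_force: [-0.7, -0.6, -1.6]
finger_gap: 0.0598
```

Emit:
{"fn": "move_arm", "kwargs": {"moves": [[0,0.06,0,0,0,0,0.6],[0,0.12,0,0,0,0,0.6],[0,0.18,0,0,0,0,0.6],[0,0.24,0,0,0,0,0.6],[0,0.3,0,0,0,0,0.6],[0,0.36,0,0,0,0,0.6],[0,0.38,0,0,0,0,0.6],[0,0.38,0,0,0,0,0.6]]}}

```text
t: 14.7
tcp_pos: [0.5681, 0.1181, 0.0764]
ee_rot: [-0.459, 0.538, -0.538, 0.459]
ft_force: [-0.2, 0.2, -1.5]
finger_gap: 0.0599
```

Emit:
{"fn": "move_arm", "kwargs": {"moves": [[0,0.02,0,0,0,0,0.6],[0,0.035,0,0,0,0,0.6],[0,0.035,0,0,0,0,0.6],[0,0.035,0,0,0,0,0.6]]}}

```text
t: 15.1
tcp_pos: [0.5684, 0.1181, 0.074]
ee_rot: [0.459, -0.538, 0.538, -0.459]
ft_force: [0.3, -0.2, -1.3]
finger_gap: 0.06
```

Emit:
{"fn": "move_arm", "kwargs": {"moves": [[0,0.01,0,0,0,0,0.6],[0,0.02,0,0,0,0,0.6],[0,0.02,0,0,0,0,0.6]]}}

```text
t: 15.4
tcp_pos: [0.5682, 0.1181, 0.0722]
ee_rot: [-0.459, 0.538, -0.538, 0.459]
ft_force: [1.0, -0.2, -1.0]
finger_gap: 0.0597
```

Emit:
{"fn": "move_arm", "kwargs": {"moves": [[0,0.01,0,0,0,0,0.6],[0,0.01,0,0,0,0,0.6],[0,0.01,0,0,0,0,0.6]]}}

```text
t: 15.7
tcp_pos: [0.5684, 0.1181, 0.0718]
ee_rot: [0.459, -0.538, 0.538, -0.459]
ft_force: [-0.3, 0.0, 2.8]
finger_gap: 0.0594
```

Emit:
{"fn": "move_arm", "kwargs": {"moves": [[0,0.01,0,0,0,0,0.6],[0,0.012,0,0,0,0,0.6],[0,0.012,0,0,0,0,0.6]]}}

```text
t: 16.0
tcp_pos: [0.5684, 0.1181, 0.0717]
ee_rot: [0.459, -0.538, 0.538, -0.459]
ft_force: [-3.8, -0.1, 12.0]
finger_gap: 0.0595
```

Emit:
{"fn": "move_arm", "kwargs": {"moves": [[0,0,0,0,0,0,0.8],[0,0,0,0,0,0,1],[0,0,0,0,0,0,1],[0,0,0,0,0,0,1],[0,-0.3,0,0,0,0,1],[0,-0.7,0,0,0,0,1],[0,-1,0,0,0,0,1],[0,-1,0,0,0,0,1]]}}

```text
t: 16.8
tcp_pos: [0.5706, 0.119, 0.1536]
ee_rot: [0.457, -0.537, 0.539, -0.461]
ft_force: [0.3, 0.0, 0.2]
finger_gap: 0.0856
```

```bash
python3 - <<'E'
from bench import *
from h import *
s=sense();print(s["t"],np.round(s["tcp_pos"],4),np.round(s["qpos"],2));go(s,[.552,.242,.19],np.radians(35));go(s,[.55,.22,.2])
E
```

```text
16.8 [0.5706 0.119  0.1536] [-0.07  0.75 -0.37  1.77  0.4   0.69 -0.82]
shift [-1.483 -0.453 -0.469] turn [-1.100e-03 -1.224e-01 -1.000e-04]
shift [-1.208 -0.579 -0.45 ] turn [0. 0. 0.]
```

Contact came at the predicted home height, 12 N when pressed. The sleeve is released and the gripper is clear. Next I look at the sleeve and knob from nearby.

Emit:
{"fn": "move_arm", "kwargs": {"moves": [[-0.4,-0.3,-0.18,0,0,0,0.8],[-0.84,-0.45,-0.36,0,0,0,0.5],[-0.84,-0.45,-0.36,0,0,0,0.5],[-0.84,-0.45,-0.36,0,0,0,0.5]]}}

```text
t: 17.2
tcp_pos: [0.5498, 0.19, 0.1861]
ee_rot: [-0.46, 0.537, -0.537, 0.459]
ft_force: [-0.3, -0.6, -0.0]
finger_gap: 0.0429
```

```bash
python3 - <<'E'
from bench import *
from h import *
s=sense();print(s["t"],np.round(s["tcp_pos"],4))
f=grab_frame("wrist");g=grab_frame("scene");cv2.imwrite("pics/w8f.png",f["pixels"])
h=cv2.cvtColor(f["pixels"],cv2.COLOR_BGR2HSV);H,S,V=[h[...,i].astype(int) for i in range(3)]
k=proj(f,[[.553,.242,.08]],s)[0].astype(int);print("knob px",k)
x0,y0=max(k[0]-80,0),max(k[1]-80,0)
a=f["pixels"][y0:y0+160,x0:x0+160];print("crop",x0,y0,a.shape)
cv2.imwrite("pics/w8.png",np.hstack([cv2.resize(a,(480,480),interpolation=2),cv2.resize(g["pixels"][140:240,320:380],(288,480),interpolation=2)]))
for c in conts((H>40)&(H<85)&(S>80),5):
    P=plane(f,c,.05,s)
    if np.hypot(*(P.mean(0)[:2]-[.553,.242]))<.06: print("green",np.round(c.mean(0),1),np.round(P.mean(0),4))
E
```

```text
17.2 [0.5498 0.19   0.1861]
knob px [277 151]
crop 197 71 (160, 160, 3)
green [313.3 141.9] [0.586  0.2436 0.05  ]
```

View pics/w8.png

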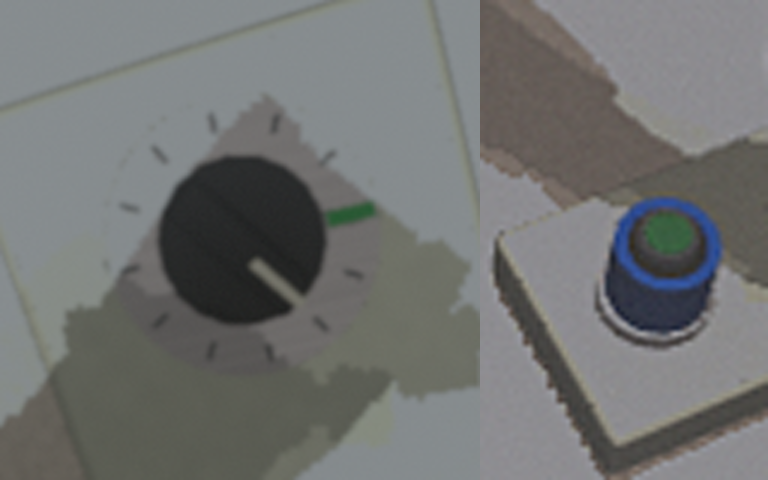

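The sleeve sits on the shoulder with the barrel standing proud of it. In the crop the knob is at (242,240), the pointer runs (255,262)→(300,303), and the green mark is at (351,214). Now to measure the angles.

```bash
cat > knob.py <<'E'
from h import *
def knob(f,s,pc,zs=.055,zp=.087):
    h=cv2.cvtColor(f["pixels"],cv2.COLOR_BGR2HSV);H,S,V=[h[...,i].astype(int) for i in range(3)]
    x,y=np.int32(pc);w=np.zeros_like(V,bool);w[y-45:y+45,x-45:x+60]=1
    dk=max(conts((V<65)&w,300),key=len);P=plane(f,dk,zs,s);print("skirt",np.round(dk.mean(0),1),*[np.round(q*1000,1) for q in circ(P)])
    for c in conts((H>40)&(H<85)&(S>80)&w,5): print("green",np.round(plane(f,c,.051,s).mean(0)*1000,1))
    # bright pointer inside the dark disc
    hull=np.zeros(V.shape,np.uint8);cv2.fillConvexPoly(hull,cv2.convexHull(np.int32(dk)),1);hull=cv2.erode(hull,np.ones((3,3)))
    c=np.argwhere((V>90)&(hull>0))[:,::-1].astype(float);P=plane(f,c,zp,s)[:,:2];v=cv2.fitLine(np.float32(P),cv2.DIST_L2,0,.01,.01).ravel()
    print("pointer n",len(c),"mean px",np.round(c.mean(0),1),"mean",np.round(P.mean(0)*1000,1),"ang",np.degrees(np.arctan2(v[1],v[0])))
E
python3 - <<'E'
from bench import *
from knob import *
s=sense();f=grab_frame("wrist");knob(f,s,[278,151])
c=lambda u:np.array(u)/3+[197,71]
P=plane(f,c([[203,178],[255,262],[300,303]]),.087,s);print(np.round(P*1000,1))
d=P[2]-P[1];print("eyeball pointer ang",np.degrees(np.arctan2(d[1],d[0])))
# dial ticks centre
T=plane(f,c([[212,122],[276,123],[328,157],[352,214],[354,274],[321,324],[269,352],[211,351],[161,320],[130,270],[129,207],[160,155]]),.05,s);print("ticks circ",circ(T))
k=circ(T)[0];g=T[3,:2]-k;print("mark ang",np.degrees(np.arctan2(g[1],g[0])))
E
```

```text
skirt [277.6 149.4] [551.2 241.7] 23.4
green [586.2 243.8  51. ]
pointer n 61 mean px [287.  160.7] mean [560.2 231.1] ang -49.79758
[[546.4 257.7  87. ]
 [556.5 233.7  87. ]
 [566.8 220.8  87. ]]
eyeball pointer ang -51.24474608541526
ticks circ (array([0.55248941, 0.23740087]), np.float64(0.03608656202359442))
mark ang 4.352843704763742
```

```bash
python3 - <<'E'
from bench import *
from knob import *
s=sense();f=grab_frame("wrist")
for p in([314.3,142.3],[313.3,141.9],[278,150.5]): print(p,np.round(plane(f,[p],.05,s)*1000,1))
k=np.array([.552,.2415]);print(np.round(proj(f,[[*k,.05],[.5862,.2438,.051]],s),1))
c=lambda u:np.array(u)/3+[197,71]
T=plane(f,c([[212,122],[276,123],[328,157],[352,214],[354,274],[321,324],[269,352],[211,351],[161,320],[130,270],[129,207],[160,155]]),.05,s)
cc,R=circ(T);print(np.round(T[:,:2]*1000,1).tolist(),cc,R)
V=f["pixels"].max(2).astype(int)
print("row150",V[150,240:315].tolist());print("col278",V[115:190,270].tolist())
E=plane(f,c([[0,107],[340,0]]),.05,s);d=E[1]-E[0];print("stand x edge ang",np.degrees(np.arctan2(d[1],d[0])))
E
```

```text
[314.3, 142.3] [[587.5 239.8  50. ]]
[313.3, 141.9] [[586.7 240.3  50. ]]
[278, 150.5] [[553.2 237.7  50. ]]
[[276.1 146.6]
 [312.4 138.2]]
[[549.7, 273.3], [568.6, 270.0], [582.7, 257.7], [587.6, 239.7], [585.7, 221.4], [573.2, 207.4], [555.5, 201.1], [537.2, 204.3], [523.2, 216.7], [516.6, 233.8], [520.1, 252.8], [532.4, 266.4]] [0.55269319 0.23711998] 0.036092194899623724
row150 [140, 136, 128, 118, 113, 111, 111, 101, 78, 52, 43, 43, 42, 43, 42, 44, 42, 43, 42, 41, 42, 40, 40, 39, 37, 38, 39, 39, 39, 40, 39, 39, 39, 39, 39, 39, 38, 37, 40, 39, 40, 38, 39, 38, 39, 37, 35, 36, 35, 36, 38, 38, 40, 39, 38, 39, 40, 40, 41, 41, 41, 40, 41, 52, 80, 101, 110, 111, 111, 110, 110, 110, 111, 110, 110]
col278 [131, 124, 117, 103, 76, 53, 44, 45, 45, 46, 45, 45, 45, 44, 45, 44, 45, 43, 41, 40, 39, 39, 42, 39, 41, 43, 43, 42, 41, 41, 42, 40, 39, 40, 38, 39, 40, 38, 36, 38, 38, 36, 38, 37, 37, 37, 38, 37, 39, 37, 39, 36, 38, 36, 37, 37, 37, 36, 34, 41, 60, 80, 88, 91, 90, 88, 88, 88, 89, 90, 88, 88, 89, 89, 90]
stand x edge ang 7.03531762754689
```

The arm was still settling between frames. Measuring against each frame's own pose, the ticks and skirt agree on an axis at about (0.552, 0.241), with the pointer near -50.5° and the mark near +4.3°. Now positioning over the knob.

```bash
python3 - <<'E'
from bench import *
from knob import *
s=sense();print(np.round(s["tcp_pos"],4));go(s,[.5522,.2413,.15],np.radians(39.5))
f=grab_frame("wrist");s=sense();knob(f,s,[277,148]);go(s,[.5522,.2413,.15],np.radians(39.5))
E
```

```text
[0.5504 0.187  0.1855]
shift [-0.674  0.443 -0.086] turn [ 0.0003 -0.1352  0.0002]
skirt [277.1 149.3] [551.3 241.9] 23.4
green [586.2 244.   51. ]
pointer n 64 mean px [286.6 160.5] mean [560.2 231.4] ang -48.84062
shift [-0.67   0.445 -0.086] turn [ 0.0002 -0.1352  0.0002]
```

```bash
python3 - <<'E'
from bench import *
from knob import *
s=sense();f=grab_frame("wrist");print(np.round(s["tcp_pos"],4))
h=cv2.cvtColor(f["pixels"],cv2.COLOR_BGR2HSV);H,S,V=[h[...,i].astype(int) for i in range(3)]
w=np.zeros_like(V,bool);w[95:200,230:340]=1
for t in(60,75):
    dk=max(conts((V<t)&w,300),key=len);hu=cv2.convexHull(np.float32(dk))[:,0]
    (cx,cy),r=cv2.minEnclosingCircle(hu);e=cv2.fitEllipse(hu);print(t,"mec",cx,cy,r,"ell",np.round(e[0],1),np.round(e[1],1),dk.min(0),dk.max(0),"world",np.round(plane(f,[e[0],[cx,cy]],.057,s)*1000,1))
for c in conts((H>40)&(H<85)&(S>80)&w,5):print("green px",c.mean(0),plane(f,c,.051,s).mean(0))
E
```

```text
[0.5505 0.1873 0.1857]
60 mec 276.0 147.89285278320312 28.17830467224121 ell [275.9 147.8] [54.3 55.9] [249. 120.] [303. 176.] world [[552.  241.2  57. ]
 [552.2 241.1  57. ]]
75 mec 275.942138671875 147.98760986328125 28.635791778564453 ell [275.9 147.9] [55.5 57. ] [248. 120.] [303. 176.] world [[552.  241.1  57. ]
 [552.1 241.   57. ]]
green px [312.21212121 138.75757576] [0.58615591 0.24367188 0.051     ]
```

The axis is confirmed at (0.552, 0.2411) and the mark at +4.3°.

Emit:
{"fn": "move_arm", "kwargs": {"moves": [[-0.3,0.1,-0.04,0,-0.023,0,0.45],[-0.6,0.3,-0.086,0,-0.046,0,0.45],[-0.67,0.445,-0.086,0,-0.069,0,0.45],[-0.67,0.445,-0.086,0,-0.092,0,0.45],[-0.67,0.445,-0.086,0,-0.115,0,0.45],[-0.67,0.445,-0.086,0,-0.135,0,0.45],[-0.67,0.445,-0.086,0,-0.135,0,0.45],[-0.67,0.445,-0.086,0,-0.135,0,0.45]]}}

```text
t: 18.3
tcp_pos: [0.5522, 0.2424, 0.1506]
ee_rot: [0.639, -0.303, 0.303, -0.639]
ft_force: [0.1, 0.3, 0.9]
finger_gap: 0.0385
```

```bash
python3 - <<'E'
from bench import *
from h import *
s=sense();print(s["t"],np.round(s["tcp_pos"],4),np.round(s["qpos"],2),s["finger_gap"]);go(s,[.552,.2411,.064],np.radians(39.5))
f=grab_frame("wrist");cv2.imwrite("pics/w9.png",f["pixels"])
E
```

```text
18.3 [0.5522 0.2424 0.1506] [-0.17  0.82 -0.58  1.7   0.59  0.81 -0.34] 0.03854538405399721
shift [ 0.011  1.083 -0.012] turn [ 0.0001 -0.0005 -0.    ]
```

Emit:
{"fn": "move_arm", "kwargs": {"moves": [[0.011,0.4,-0.012,0,0,0,0.45],[0.011,0.7,-0.012,0,0,0,0.45],[0.011,0.9,-0.012,0,0,0,0.45],[0.011,1,-0.012,0,0,0,0.45],[0.011,1,-0.012,0,0,0,0.45]]}}

```text
t: 18.85
tcp_pos: [0.5516, 0.2417, 0.0702]
ee_rot: [0.64, -0.302, 0.301, -0.639]
ft_force: [0.3, 0.2, 0.4]
finger_gap: 0.0386
```

Emit:
{"fn": "move_arm", "kwargs": {"moves": [[0,0.08,0,0,0,0,0.35],[0,0.08,0,0,0,0,0.25],[0,0.08,0,0,0,0,0.15],[0,0.08,0,0,0,0,0.12],[0,0.08,0,0,0,0,0.12],[0,0.08,0,0,0,0,0.12]], "force": 20}}

```text
t: 19.45
tcp_pos: [0.5507, 0.2408, 0.0648]
ee_rot: [0.641, -0.302, 0.301, -0.639]
ft_force: [-5.1, -2.4, 5.0]
finger_gap: 0.0128
```

```bash
python3 - <<'E'
from bench import *
from h import *
s=sense();z=Rot.from_quat(s["ee_rot"]).as_matrix()[:,2];print(s["t"],np.round(s["tcp_pos"],4),s["finger_gap"],np.round(s["ft_force"],1),np.round(s["moment"],2),"phi",np.degrees(np.arctan2(z[1],z[0])))
E
```

```text
19.45 [0.5507 0.2408 0.0648] 0.012791268616262938 [-5.1 -2.4  5. ] [-0.59  1.06  0.03] phi 39.53701895176934
```

Gripped at 12.8 mm, so the bar lies at -50.5°. Turning +54.8°.

Emit:
{"fn": "move_arm", "kwargs": {"moves": [[0,0,-0.012,0,-0.015,0,0.12],[0,0,-0.012,0,-0.035,0,0.12],[0,0,-0.012,0,-0.055,0,0.12],[0,0,-0.012,0,-0.075,0,0.12],[0,0,-0.012,0,-0.095,0,0.12],[0,0,-0.012,0,-0.115,0,0.12],[0,0,-0.012,0,-0.135,0,0.12],[0,0,-0.012,0,-0.152,0,0.12],[0,0,-0.012,0,-0.152,0,0.12],[0,0,-0.012,0,-0.152,0,0.12],[0,0,-0.012,0,-0.152,0,0.12]]}}

```text
t: 20.55
tcp_pos: [0.5507, 0.2407, 0.0648]
ee_rot: [0.707, 0.026, -0.026, -0.706]
ft_force: [-4.2, -3.3, 5.6]
finger_gap: 0.0123
```

```bash
python3 - <<'E'
from bench import *
from h import *
s=sense();z=Rot.from_quat(s["ee_rot"]).as_matrix()[:,2];print(s["t"],np.round(s["tcp_pos"],4),np.round(s["ft_force"],1),np.round(s["moment"],2),"phi",np.degrees(np.arctan2(z[1],z[0])),s["qpos"][6])
E
```

```text
20.55 [0.5507 0.2407 0.0648] [-4.2 -3.3  5.6] [-0.66  1.    0.05] phi 94.17100011549319 0.35728385986274513
```

Emit:
{"fn": "move_arm", "kwargs": {"moves": [[0,0,0,0,0,0,0.2],[0,0,0,0,0,0,0.35],[0,0,0,0,0,0,0.45],[0,0,0,0,0,0,0.45],[0,-0.3,0,0,0,0,0.45],[0,-0.65,0,0,0,0,0.45],[0,-1,0,0,0,0,0.45]]}}

```text
t: 21.25
tcp_pos: [0.5511, 0.2413, 0.1452]
ee_rot: [-0.707, -0.026, 0.026, 0.707]
ft_force: [0.6, 0.8, -0.8]
finger_gap: 0.0382
```

Emit:
{"fn": "move_arm", "kwargs": {"moves": [[0.3,-0.3,0,0,0,0,0.45],[0.7,-0.5,0,0,0,0,0.45],[0.7,-0.5,0,0,0,0,0.45],[0.7,-0.5,0,0,0,0,0.45],[0.7,-0.5,0,0,0,0,0.45],[0.7,-0.5,0,0,0,0,0.45]]}}

```text
t: 21.85
tcp_pos: [0.6057, 0.2452, 0.1837]
ee_rot: [0.707, 0.026, -0.027, -0.706]
ft_force: [-0.1, 0.5, -1.4]
finger_gap: 0.0383
```

```bash
python3 - <<'E'
from bench import *
from h import *
grab_frame("wrist");s=sense();f=grab_frame("wrist");print(s["t"],np.round(s["tcp_pos"],4))
h=cv2.cvtColor(f["pixels"],cv2.COLOR_BGR2HSV);H,S,V=[h[...,i].astype(int) for i in range(3)]
k=proj(f,[[.552,.2411,.057]],s)[0];x,y=np.int32(k);w=np.zeros_like(V,bool);w[max(y-55,0):y+55,x-55:x+55]=1
dk=max(conts((V<70)&w,300),key=len);hu=cv2.convexHull(np.float32(dk))[:,0];e=cv2.fitEllipse(hu);C=plane(f,[e[0]],.057,s)[0,:2];print("px",k,np.round(e[0],1),np.round(e[1],1),"centre",C)
for c in conts((H>40)&(H<85)&(S>80)&w,5):
    G=plane(f,c,.051,s).mean(0)[:2];d=G-C;print("green",c.mean(0),G,np.degrees(np.arctan2(d[1],d[0])))
hull=np.zeros(V.shape,np.uint8);cv2.fillConvexPoly(hull,np.int32(hu),1);hull=cv2.erode(hull,np.ones((3,3)))
c=np.argwhere((V>90)&(hull>0))[:,::-1].astype(float);P=plane(f,c,.087,s)[:,:2];v=cv2.fitLine(np.float32(P),2,0,.01,.01).ravel();d=P.mean(0)-C
print("pointer",len(c),c.mean(0),P.mean(0),"line",np.degrees(np.arctan(v[1]/v[0])),"radial",np.degrees(np.arctan2(d[1],d[0])))
# sleeve and scene
g=grab_frame("scene")
a=cv2.resize(f["pixels"][max(y-70,0):y+70,x-70:x+70],(480,480),interpolation=2);b=cv2.resize(g["pixels"][150:250,310:375],(312,480),interpolation=2)
cv2.imwrite("pics/w10.png",np.hstack([a,b]))
E
```

```text
21.9 [0.6059 0.2452 0.1838]
px [284.83928857 145.73704695] [284.3 145.5] [55.9 57.5] centre [0.55186706 0.24063633]
green [284.75 183.  ] [0.58684741 0.24366502] 4.948482539219465
pointer 38 [284.5 164. ] [0.5650537  0.24185613] line 4.347408 radial 5.284988412225574
```

View pics/w10.png

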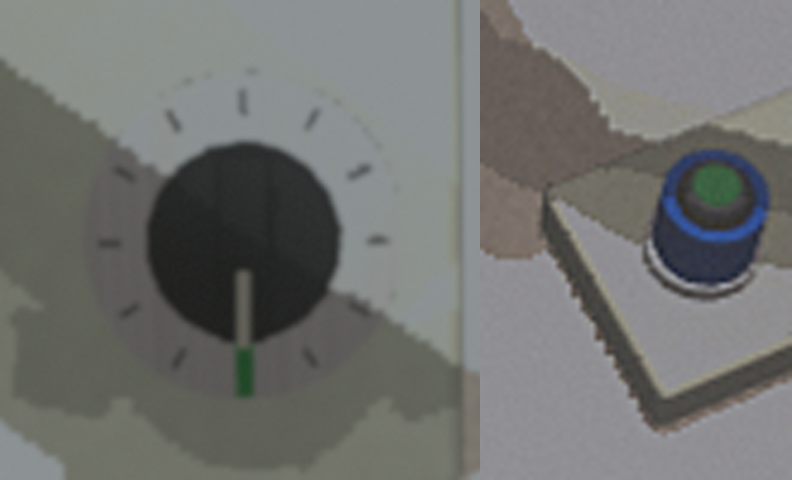

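The pointer at (243,305) lines up with the green mark at (245,372), within about 0.5°. The sleeve sits on the shoulder and the arm touches nothing, so I'm handing in.

```bash
python3 -c "
from bench import *
print(sense()['t'],close_job())"
```

```text
the job is handed in; nothing more can be done
22.0 None
```

The job is done and handed in at 22.0 s of the 58 s allowed.

- **Sleeve to pad:** I took the 60 mm sleeve out of the block by its wall, stood it on the smaller pad and let go. It stayed upright there.
- **Sleeve on barrel:** I gripped it again round the outside and lowered it over the barrel in small steps. No contact force showed until the height expected for the shoulder. Pressing down there gave 12 N, then I let go, and the last scene picture shows it seated with the barrel standing out.
- **Knob:** I turned it about +55°. In the last close-up the mark is at 4.9° and the pointer at 4.3° to 5.3°, depending on how it is measured, so they agree to about half a degree.
- **Bystanders:** none was touched, as far as I could tell; I did not re-measure their positions at the end.

**Disagreements:** the top camera differed from the wrist and scene cameras by 3–5 mm in x, so I relied on the wrist camera. One early knob reading was about 3 mm off because the arm was still settling; I measured it again before gripping.

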